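Set out the posts of a stepped pipe support in order of height

ROBOT

A 6-joint arm with a two-finger parallel gripper is mounted at the origin on the work surface. World frame = base frame: x ahead of the robot, y to its left, z up, the work surface at z = 0. Lengths are in m, angles in degrees, forces in N, time in s.
With the tool pointing down it reaches from about 0.275 to 0.775 m from the base axis. Payload 14.6 kg.
Tool frame: the origin (TCP) lies midway between the tips of the shut fingers; the grasp point (between the pads) lies 19 mm behind it; y points along the fingers, z is the direction in which the jaws open and shut, and the axes are right-handed (so a half turn about y gives the same grasp; the last joint's range is limited). The gripper opens to 85 mm and grips with 20 to 120 N. Pads are 22 mm wide; open, the fingers measure 114 mm over their backs; the gripper's body (76 mm by 85 mm) begins 54 mm behind the grasp point. The pads swing forward as they close: fully open they stand 13 mm farther back than shut.
Start: joints at [-78.856, 15.075, -2.767, 72.158, 0, 81.102], TCP at [0.18, -0.493, 0.231] pointing down, gripper open.
Joint ranges: [-151.79, 151.79], [-50.71, 97.33], [-67.44, 78.34], [-121.81, 120.89], [-77.56, 73.72], [-180, 180]. Speed limits (degrees/s): [108.29, 108.29, 147.25, 159.86, 180, 180].

INTERFACE

Orientations are given as a 3x3 rotation matrix whose columns are the frame's x, y, z axes.
In Python, from rig import r, optics gives the robot as it stands.
- The arm moves only by the tool step_arm, never from a script. Its argument "series" is a list that holds one entry, the list of rows, each a list of 5 numbers: the finger opening in m, from 0 to 0.0854, then the shift along the tool's x, y, z in m, then the turn about the tool's y in rad. A call has 1 to 5 rows; each row is the pose to reach, as a shift and turn from the pose commanded when the call began, along the tool's axes at that moment; what a row does not reach only later rows make up. A row lasts 1/8 s, in which the tool goes at most 62.5 mm and 10.7 degrees, less where a joint would pass 70% of its speed; a pose out of reach is approached as far as the arm can. A call with a gripper value outside its range is refused whole. The fingers move at their own pace and stop on an object; the grip force is fixed at half the most. Time passes only in rows, so rows that repeat a pose let the fingers close. It gives the time, the measured TCP pose, the force and the opening at its end, in the units of the state.
- r.get_obs(): the state, without advancing time (a new reading comes with each control period).
- optics.get_image(name): name is "scene" or "side" or "wrist"; returns a dict with "frame" (480x640x3 uint8, red, green, blue), "mtx" (3x3 intrinsics, pixels), "world_from_camera" (4x4, takes a point from camera to world coordinates); the wrist camera has in their place "tool_from_camera" (4x4, takes a point from camera to tool coordinates, whose origin is the TCP and whose axes are the tool frame's). Camera axes: x right, y up, looking along -z (the intrinsics and any distortion apply to the point x, -y, -z); pixel columns grow to the right and rows downward; lengths in m; the calibration is good to about 2 mm. The wrist camera is an equidistant fisheye: a pixel r from the principal point sees the ray r / f radians off the axis. A picture is of the moment at which its call begins: read the wrist's pose just before it. There is no depth.
- r.finish_job(): hands the job in, once; it reports no verdict.
Trained networks look in the newest picture that a camera, given by its name, has taken for a name from the list of things; names that differ only in an ending like _2 or _b are one class to them, and where a whole thing is asked for, a point or a joint stands for the part that bears it (a point fixed in the world has none). Each returns a list of dicts, best first, with "confidence" (0 to 1); they miss things now and then, are a little off and sometimes report something else, mostly with a low value. They report only what shows in the picture. A call takes as long as a camera call. They do not tell look-alikes from the thing itself.
- optics.regions_of(camera, thing): "pixels" (480x640 bool, what is visible of it) and "extent" ([left, top, right, bottom] in pixels, round what is visible of it).
The state is a dict: "t": time; "joint_positions": joint angles; "joint_velocities": joint speeds; "joint_efforts": joint torques, N m; "tool_pos": TCP position; "tcp_rot": TCP orientation; "force": force on the tool from outside, world axes, zero at the start; "torque": the same for the moment, N m; "grip_width": opening from 0.0 (shut) to 1.0 (fully open).
Only numpy, scipy, OpenCV 4.12 (cv2) and the standard library are available. Lean on these libraries where they do the work, as an engineer would, in place of code of your own. Each camera call takes 0.05 s, during which the arm holds its last target.

TASK

Set up the stepped pipe support for tack welding: stand the four round tube posts upright on the flat bar, one centred on each of its four chalk marks, in order of height, the shortest next to the bar's upright end lug and the tallest next to the strap clamp at the other end. The square-tube offcut standing among them is not part of the job; leave it standing where it is.

Things in the scene. Friction and masses are not known exactly. Their poses are not given: they have to be found in the camera images.
- post_40: The shortest of four tube posts: dark round steel tube with bright saw-cut ends, 42 mm outside diameter, 34 mm bore, 40 mm high, about 150 g, standing upright and loose on the table at the start. Origin: centre of its underside; z is the tube's axis, upwards.
- post_60: The second shortest of four tube posts: dark round steel tube with bright saw-cut ends, 42 mm outside diameter, 34 mm bore, 60 mm high, about 230 g, standing upright and loose on the table at the start. Origin: centre of its underside; z is the tube's axis, upwards.
- post_80: The second tallest of four tube posts: dark round steel tube with bright saw-cut ends, 42 mm outside diameter, 34 mm bore, 80 mm high, about 300 g, standing upright and loose on the table at the start. Origin: centre of its underside; z is the tube's axis, upwards.
- post_100: The tallest of four tube posts: dark round steel tube with bright saw-cut ends, 42 mm outside diameter, 34 mm bore, 100 mm high, about 380 g, standing upright and loose on the table at the start. Origin: centre of its underside; z is the tube's axis, upwards.
- mark_a: One of four like places on the black steel flat bar, a white chalk ring of 51 mm with a cross through it. The bar (450 mm long, 60 mm wide, 10 mm thick) is fixed flat on the table; the four places lie on its centre line, 80 mm apart, and the letters say nothing about their order along it. Origin: centre of the ring on the bar's upper face, 10 mm above the table; x is across the bar, y along it, z up.
- mark_b: One of four like places on the black steel flat bar, a white chalk ring of 51 mm with a cross through it. The bar (450 mm long, 60 mm wide, 10 mm thick) is fixed flat on the table; the four places lie on its centre line, 80 mm apart, and the letters say nothing about their order along it. Origin: centre of the ring on the bar's upper face, 10 mm above the table; x is across the bar, y along it, z up.
- mark_c: One of four like places on the black steel flat bar, a white chalk ring of 51 mm with a cross through it. The bar (450 mm long, 60 mm wide, 10 mm thick) is fixed flat on the table; the four places lie on its centre line, 80 mm apart, and the letters say nothing about their order along it. Origin: centre of the ring on the bar's upper face, 10 mm above the table; x is across the bar, y along it, z up.
- mark_d: One of four like places on the black steel flat bar, a white chalk ring of 51 mm with a cross through it. The bar (450 mm long, 60 mm wide, 10 mm thick) is fixed flat on the table; the four places lie on its centre line, 80 mm apart, and the letters say nothing about their order along it. Origin: centre of the ring on the bar's upper face, 10 mm above the table; x is across the bar, y along it, z up.
- lug: The end lug: a black steel plate, 60 mm across the bar, 12 mm thick and 32 mm high, with a bolt hole, standing upright on one end of the bar and fixed to it. At the bar's other end a bright steel strap clamp (116 mm long across the bar, with two studs and nuts, up to 32 mm above the bar) holds the bar down. Which end has the lug changes. Origin: centre of the lug's underside, on the bar's upper face and centre line, 85 mm from the nearest mark; x across the bar, y along it.
- offcut: A loose offcut of grey square tube, 40 x 40 mm, 70 mm high, standing upright among the posts; not part of the job. Origin: centre of its underside; x and y are square to its sides.
Things that resemble listed ones, but are neither listed nor needed, are in the scene too. Leave any pink look-alike of the post_80 alone. Leave any blue or orange look-alike of the post_60 alone.

How it is judged (in metres and radians):
At the end, for the whole second after the job is handed in: Each of the four posts stands upright (within 4.5 degrees) on the bar, at rest, its centre within 12 mm of a chalk mark: the 40 mm post on the mark nearest the end lug, then the 60 mm, the 80 mm and, farthest from the lug, the 100 mm post ((horizontal distance between post_40 and mark_a below 0.012 m or horizontal distance between post_40 and mark_b below 0.012 m or horizontal distance between post_40 and mark_c below 0.012 m or horizontal distance between post_40 and mark_d below 0.012 m) and horizontal distance between post_40 and lug between 0.055 and 0.115 m and height (world z) of post_40 between 0.006 and 0.014 m and angle between each of post_40, post_60, post_80, post_100's own z axis and vertical below 0.08 rad and linear speed of each of post_40, post_60, post_80, post_100 below 0.02 m/s and angular speed of each of post_40, post_60, post_80, post_100 below 0.2 rad/s and (horizontal distance between post_60 and mark_a below 0.012 m or horizontal distance between post_60 and mark_b below 0.012 m or horizontal distance between post_60 and mark_c below 0.012 m or horizontal distance between post_60 and mark_d below 0.012 m) and horizontal distance between post_60 and lug between 0.135 and 0.195 m and height (world z) of post_60 between 0.006 and 0.014 m and (horizontal distance between post_80 and mark_a below 0.012 m or horizontal distance between post_80 and mark_b below 0.012 m or horizontal distance between post_80 and mark_c below 0.012 m or horizontal distance between post_80 and mark_d below 0.012 m) and horizontal distance between post_80 and lug between 0.215 and 0.275 m and height (world z) of post_80 between 0.006 and 0.014 m and (horizontal distance between post_100 and mark_a below 0.012 m or horizontal distance between post_100 and mark_b below 0.012 m or horizontal distance between post_100 and mark_c below 0.012 m or horizontal distance between post_100 and mark_d below 0.012 m) and horizontal distance between post_100 and lug between 0.295 and 0.355 m and height (world z) of post_100 between 0.006 and 0.014 m); the robot touches nothing.
It fails at once if the square-tube offcut is moved by more than 25 mm or knocked over (distance of offcut from where it was at the start of the episode above 0.025 m or angle between offcut's own z axis and vertical above 0.4 rad).
It also fails if it takes over 106 s, if anything falls off the work surface, if the arm or the gripper's body presses on something with over 40 N, if the wrist force passes 120 N, or if a joint passes its speed limit or range.

## Working session

There is one attempt and no reset: what is moved stays moved. The work goes in short steps, Python scripts to look and compute and a tool call to move; the robot and the scene stay as the last step left them, time stands still between calls to the robot, and variables do not carry over. Pictures are saved under pics/ and viewed, and the job is handed in when it is done.

Besides the shell and the picture viewer there is one more tool, called as name([rows], argument=value, ...), one row to a line, values as JSON. step_arm: Moves the arm, as the interface text tells. Its arguments: {"type":"object","properties":{"series":{"type":"array","items":{"type":"array","items":{"type":"array","items":{"type":"number"}}}}},"required":["series"]}

```bash
ls; mkdir -p pics; cat > h.py <<'E'
import numpy as np, cv2
from rig import r, optics
E
python3 - <<'E'
from h import *
o=r.get_obs()
for k,v in o.items(): print(k,np.round(v,3).tolist())
for c in ["scene","side","wrist"]:
    d=optics.get_image(c); cv2.imwrite(f"pics/{c}0.png",d["frame"][:,:,::-1])
    print(c,{k:np.round(v,4).tolist() for k,v in d.items() if k!="frame"})
E
```

```text
pics
t 0.0
joint_positions [-78.858, 15.099, -2.805, 72.158, -0.0, 81.103]
joint_velocities [-0.025, 0.074, 0.121, -0.008, 0.014, 0.042]
joint_efforts [-0.001, -63.762, 38.457, 0.014, -0.0, 0.0]
tool_pos [0.18, -0.493, 0.231]
tcp_rot [[-0.939, -0.0, 0.343], [-0.343, 0.001, -0.939], [-0.0, -1.0, -0.001]]
force [2.112, 0.048, -0.824]
torque [0.016, -0.034, 0.041]
grip_width 0.999
scene {'mtx': [[483.1073, 0.0, 325.5129], [0.0, 483.1073, 235.7666], [0.0, 0.0, 1.0]], 'world_from_camera': [[0.8226, -0.4175, 0.386, 0.9207], [0.5685, 0.597, -0.566, -0.6589], [0.0058, 0.6851, 0.7285, 0.8479], [0.0, 0.0, 0.0, 1.0]]}
side {'mtx': [[542.9564, 0.0, 309.6207], [0.0, 542.9564, 245.0462], [0.0, 0.0, 1.0]], 'world_from_camera': [[-0.8922, 0.3384, -0.2991, 0.1824], [-0.4515, -0.6854, 0.5714, 0.5746], [-0.0116, 0.6448, 0.7643, 0.8795], [0.0, 0.0, 0.0, 1.0]]}
wrist {'mtx': [[371.6483, 0.0, 319.5379], [0.0, 371.6483, 233.872], [0.0, 0.0, 1.0]], 'tool_from_camera': [[0.0008, -0.9566, -0.2915, -0.0754], [-0.001, 0.2915, -0.9566, -0.141], [1.0, 0.001, -0.0007, 0.0004], [0.0, 0.0, 0.0, 1.0]]}
```

View pics/scene0.png

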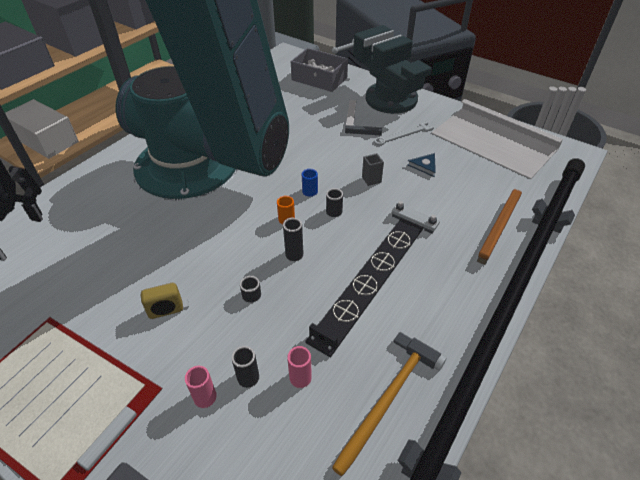

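View pics/side0.png

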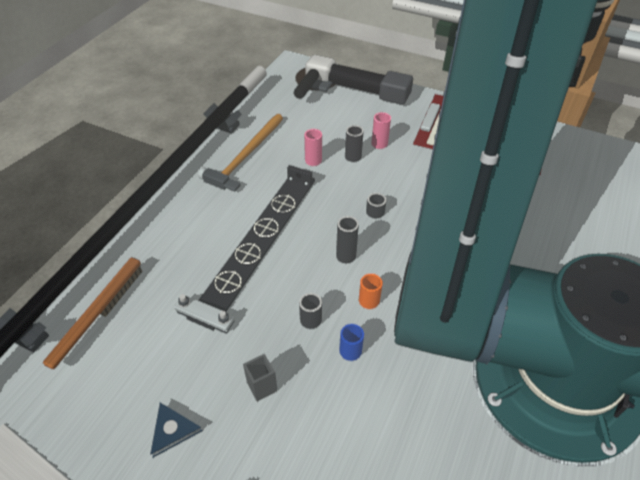

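```bash
python3 - <<'E'
from h import *
for c in ["scene","side"]:
    for t in ["post_40","post_60","post_80","post_100","mark_a","lug","offcut"]:
        for d in optics.regions_of(c,t): print(c,t,round(d["confidence"],2),np.round(d["extent"]).tolist(),d["pixels"].sum())
E
```

```text
scene post_40 0.97 [286.0, 348.0, 312.0, 389.0] 851
scene post_40 0.93 [230.0, 345.0, 256.0, 388.0] 858
scene post_40 0.77 [279.0, 196.0, 298.0, 224.0] 398
scene post_40 0.76 [303.0, 170.0, 317.0, 192.0] 392
scene post_40 0.75 [242.0, 277.0, 263.0, 303.0] 451
scene post_40 0.75 [281.0, 216.0, 304.0, 259.0] 720
scene post_40 0.72 [186.0, 362.0, 214.0, 408.0] 976
scene post_40 0.66 [321.0, 189.0, 341.0, 220.0] 430
scene post_40 0.44 [364.0, 154.0, 385.0, 186.0] 547
scene post_60 0.97 [286.0, 348.0, 312.0, 389.0] 851
scene post_60 0.93 [230.0, 345.0, 256.0, 388.0] 858
scene post_60 0.77 [279.0, 196.0, 298.0, 224.0] 398
scene post_60 0.76 [303.0, 170.0, 317.0, 192.0] 392
scene post_60 0.75 [242.0, 277.0, 263.0, 303.0] 451
scene post_60 0.75 [281.0, 216.0, 304.0, 259.0] 720
scene post_60 0.72 [186.0, 362.0, 214.0, 408.0] 976
scene post_60 0.66 [321.0, 189.0, 341.0, 220.0] 430
scene post_60 0.44 [364.0, 154.0, 385.0, 186.0] 547
scene post_80 0.97 [286.0, 348.0, 312.0, 389.0] 851
scene post_80 0.93 [230.0, 345.0, 256.0, 388.0] 858
scene post_80 0.77 [279.0, 196.0, 298.0, 224.0] 398
scene po
[... 1857 characters left out ...]
 0.68 [366.0, 193.0, 386.0, 218.0] 435
side post_80 0.65 [344.0, 123.0, 367.0, 165.0] 592
side post_80 0.64 [369.0, 115.0, 389.0, 148.0] 626
side post_80 0.56 [305.0, 129.0, 322.0, 167.0] 569
side post_100 0.8 [302.0, 292.0, 322.0, 332.0] 735
side post_100 0.78 [339.0, 326.0, 362.0, 362.0] 738
side post_100 0.75 [360.0, 274.0, 378.0, 310.0] 716
side post_100 0.68 [366.0, 193.0, 386.0, 218.0] 435
side post_100 0.65 [344.0, 123.0, 367.0, 165.0] 592
side post_100 0.64 [369.0, 115.0, 389.0, 148.0] 626
side post_100 0.56 [305.0, 129.0, 322.0, 167.0] 569
side mark_a 0.46 [226.0, 278.0, 232.0, 285.0] 5
side lug 0.71 [287.0, 164.0, 309.0, 185.0] 375
side offcut 0.66 [243.0, 354.0, 275.0, 400.0] 1093
```

The scene view shows dark posts near (251,288), (334,203), (293,238) and (245,367). The lug is at (322,340), the clamp at (414,217), and the offcut at (372,168). Next I'll measure these.

```bash
cat >> h.py <<'E'
def cam(d): return d["mtx"],np.array(d["world_from_camera"])
def proj(d,P):
    K,T=cam(d); P=np.atleast_2d(P); c=(P-T[:3,3])@T[:3,:3]
    return np.c_[K[0,0]*c[:,0]/-c[:,2]+K[0,2], K[1,1]*-c[:,1]/-c[:,2]+K[1,2]]
def back(d,uv,z):
    K,T=cam(d); uv=np.atleast_2d(uv)
    c=np.c_[(uv[:,0]-K[0,2])/K[0,0],-(uv[:,1]-K[1,2])/K[1,1],-np.ones(len(uv))]
    w=c@T[:3,:3].T; s=(z-T[2,3])/w[:,2]; return T[:3,3]+w*s[:,None]
a=np.linspace(0,2*np.pi,40)
def cyl(d,x,y,h,z0=0,R=.021):
    P=np.vstack([np.c_[x+R*np.cos(a),y+R*np.sin(a),0*a+z] for z in (z0,z0+h)])
    m=np.zeros((480,640),np.uint8); cv2.fillConvexPoly(m,cv2.convexHull(np.round(proj(d,P)*16).astype(np.int32)),1,shift=4); return m>0
def rgb(c): return optics.get_image(c)
E
python3 - <<'E'
from h import *
D={c:rgb(c) for c in("scene","side")}
M={c:[r_["pixels"] for r_ in optics.regions_of(c,"post_40") ] for c in D}
from scipy.optimize import minimize
# match
for m in M["scene"]:
    ys,xs=np.nonzero(m); u,v=xs.mean(),ys.mean()
    best=None
    for h in(.04,.06,.07,.08,.1):
        p0=back(D["scene"],[u,v],h/2)[0]
        c2=proj(D["side"],[p0])[0]
        L=[q for q in M["side"] if np.hypot(*(np.array(np.nonzero(q)).mean(1)[::-1]-c2))<18]
        ms={"scene":m}
        if L: ms["side"]=L[0]
        def f(p): return -sum(((k:=cyl(D[c],p[0],p[1],h))&q).sum()/(k|q).sum() for c,q in ms.items())/len(ms)
        s=minimize(f,p0[:2],method="Nelder-Mead",options=dict(initial_simplex=p0[:2]+np.array([[0,0],[.01,0],[0,.01]])))
        print(round(u),round(v),h,len(ms),np.round(s.x,4),round(-s.fun,3), np.median(D["scene"]["frame"][m],axis=0))
for c in D:
    g=D[c]["frame"]
    x0,y0=(220,150) if c=="scene" else (180,100)
    cr=g[y0:y0+(260 if c=="scene" else 300),x0:x0+(230)]
    cv2.imwrite(f"pics/z_{c}.png",cv2.resize(cr[:, :,::-1],None,fx=2.0,fy=2.0,interpolation=cv2.INTER_CUBIC))
# rings: white pixels near the bar
E
```

```text
250 288 0.04 2 [ 0.4399 -0.2343] 0.874 [36. 36. 38.]
250 288 0.06 2 [ 0.4389 -0.2338] 0.692 [36. 36. 38.]
250 288 0.07 2 [ 0.4386 -0.2335] 0.624 [36. 36. 38.]
250 288 0.08 2 [ 0.4396 -0.235 ] 0.565 [36. 36. 38.]
250 288 0.1 2 [ 0.4398 -0.2344] 0.476 [36. 36. 38.]
310 182 0.04 2 [0.3477 0.1067] 0.771 [20. 43. 89.]
310 182 0.06 2 [0.3461 0.1097] 0.938 [20. 43. 89.]
310 182 0.07 2 [0.3477 0.1077] 0.855 [20. 43. 89.]
310 182 0.08 2 [0.3468 0.1099] 0.777 [20. 43. 89.]
310 182 0.1 2 [0.3481 0.1084] 0.654 [20. 43. 89.]
285 207 0.04 2 [ 0.3599 -0.0083] 0.669 [108.  54.  10.]
285 207 0.06 2 [ 0.3586 -0.0065] 0.822 [108.  54.  10.]
285 207 0.07 2 [ 0.3583 -0.0061] 0.745 [108.  54.  10.]
285 207 0.08 2 [ 0.3592 -0.0071] 0.676 [108.  54.  10.]
285 207 0.1 2 [ 0.3586 -0.0059] 0.57 [108.  54.  10.]
200 386 0.04 2 [ 0.5203 -0.4601] 0.639 [104.  58.  74.]
200 386 0.06 2 [ 0.5203 -0.4604] 0.8 [104.  58.  74.]
200 386 0.07 2 [ 0.5201 -0.4595] 0.876 [104.  58.  74.]
200 386 0.08 2 [ 0.5201 -0.4596] 0.898 [104.  58.  74.]
200 386 0.1 2 [ 0.523 -0.461] 0.762 [104.  58.  74.]
293 238 0.04 1 [ 0.4243 -0.0657] 0.561 [35. 35. 37.]
293 238 0.06 2 [ 0.4462 -0.0907] 0.654 [35. 35. 37.]
293 238 0.07 2 [ 0.4456 -0.091 ] 0.723 [35. 35. 37.]
293 238 0.08 2 [ 0.4457 -0.0912] 0.797 [35. 35. 37.]
293 238 0.1 2 [ 0.4455 -0.0911] 0.914 [35. 35. 37.]
299 366 0.04 2 [ 0.6411 -0.3278] 0.652 [106.  60.  75.]
299 366 0.06 2 [ 0.6408 -0.328 ] 0.815 [106.  60.  75.]
299 366 0.07 2 [ 0.642  -0.3281] 0.897 [106.  60.  75.]
299 366 0.08 2 [ 0.6407 -0.3281] 0.927 [106.  60.  75.]
299 366 0.1 2 [ 0.6407 -0.3281] 0.79 [106.  60.  75.]
334 201 0.04 2 [0.4423 0.0809] 0.762 [35. 36. 38.]
334 201 0.06 2 [0.4394 0.0838] 0.919 [35. 36. 38.]
334 201 0.07 2 [0.4413 0.0808] 0.829 [35. 36. 38.]
334 201 0.08 2 [0.4404 0.0827] 0.76 [35. 36. 38.]
334 201 0.1 2 [0.4405 0.0817] 0.64 [35. 36. 38.]
```

View pics/z_scene.png

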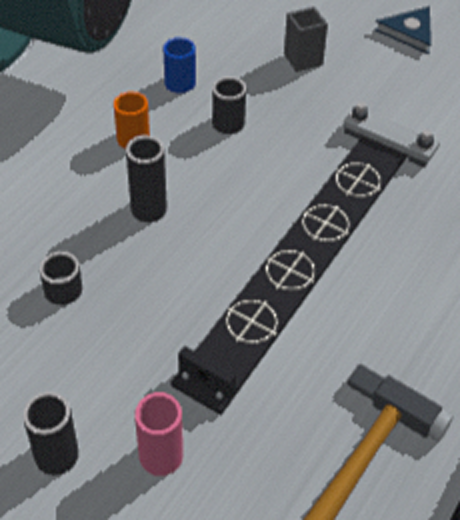

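View pics/wrist0.png

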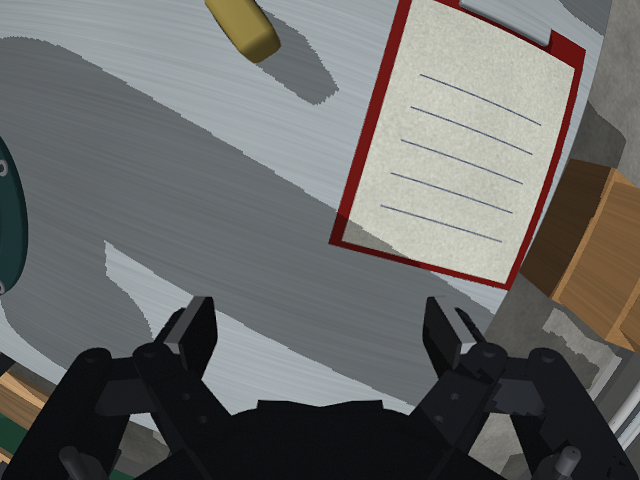

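The enlarged view confirms four dark posts with bright rims. The rings run from (346,311) by the lug up to (399,239) by the clamp, in full-image pixels. Next are the 80 mm post, the marks and the offcut.

```bash
python3 - <<'E'
from h import *
from scipy.optimize import minimize
D={c:rgb(c) for c in("scene","side")}
M={}
for c,uv in(("scene",(245,367)),("side",(354,144))):
    for d in optics.regions_of(c,"post_80"):
        if d["pixels"][uv[1],uv[0]]: M[c]=d["pixels"];break
print(M.keys())
for h in(.06,.08,.1):
    def f(p): return -sum(((k:=cyl(D[c],p[0],p[1],h))&q).sum()/(k|q).sum() for c,q in M.items())/len(M)
    s=min((minimize(f,p0,method="Nelder-Mead",options=dict(initial_simplex=p0+np.array([[0,0],[.01,0],[0,.01]]))) for p0 in [back(D["scene"],[245,367],h/2)[0][:2]]),key=lambda s:s.fun)
    print(h,s.x,-s.fun)
# rings: chalk pixels on the bar, warped to top-down 1mm
C={"scene":[(346,311),(365,285),(382,262),(399,239)],"side":[(284,204),(266,228),(247,254),(229,282)]}
R=np.c_[np.cos(a),np.sin(a)]*.0255
for c in C:
    g=cv2.cvtColor(D[c]["frame"],cv2.COLOR_RGB2GRAY).astype(float)
    out=[]
    for uv in C[c]:
        p0=back(D[c],uv,.01)[0]
        def score(p):
            q=proj(D[c],np.c_[p+R,0*a+.01]).astype(np.float32)
            return cv2.remap(g.astype(np.float32),q[:,0].reshape(1,-1),q[:,1].reshape(1,-1),cv2.INTER_LINEAR).mean()
        best=max(((score(p0[:2]+[dx,dy]),dx,dy) for dx in np.arange(-.012,.0121,.0005) for dy in np.arange(-.012,.0121,.0005)))
        out.append(p0[:2]+best[1:])
    print(c,np.round(out,4).tolist(), np.linalg.norm(np.diff(out,axis=0),axis=1))
for c in D:
    for t in("offcut","lug"):
        for d in optics.regions_of(c,t)[:1]:
            ys,xs=np.nonzero(d["pixels"]); print(c,t,back(D[c],[xs.mean(),ys.mean()],.035 if t=="offcut" else .026)[0])
E
```

```text
dict_keys(['scene', 'side'])
0.06 [ 0.55812687 -0.38366747] 0.8163200451961442
0.08 [ 0.55934493 -0.38417295] 0.8994870262779847
0.1 [ 0.55932675 -0.3846222 ] 0.7634493273050602
scene [[0.6311, -0.158], [0.6286, -0.0781], [0.6271, 0.0023], [0.6248, 0.0827]] [0.07996774 0.08041568 0.08041622]
side [[0.6324, -0.1589], [0.6307, -0.0792], [0.6285, 0.0016], [0.6264, 0.0811]] [0.07967748 0.08083318 0.07954594]
scene offcut [0.45257555 0.24521738 0.035     ]
scene lug [ 0.63367386 -0.24396577  0.026     ]
side offcut [0.45501152 0.24115989 0.035     ]
side lug [ 0.63295255 -0.23985777  0.026     ]
```

step_arm([
  [[0.07,-0.0476,0,-0.022,-0.1747],[0.07,-0.0952,0,-0.044,-0.3494],[0.07,-0.1428,0,-0.066,-0.524],[0.07,-0.1904,0,-0.088,-0.699],[0.07,-0.238,0,-0.11,-0.873]],
])

```text
t: 2.08
tool_pos: [0.3668, -0.307, 0.2314]
tcp_rot: [[-0.336, 0.0, 0.942], [-0.942, -0.0, -0.336], [0.0, -1.0, 0.0]]
force: [-0.1, -0.8, 0.0]
grip_width: 0.82
```

step_arm([
  [[0.07,-0.0473,0.03,0.0223,-0.174],[0.07,-0.0946,0.06,0.0446,-0.348],[0.07,-0.0946,0.1,0.0446,-0.348],[0.07,-0.0946,0.1,0.0446,-0.348]],
])

```text
t: 2.58
tool_pos: [0.439, -0.2333, 0.1296]
tcp_rot: [[0.001, -0.004, 1.0], [-1.0, 0.003, 0.001], [-0.003, -1.0, -0.004]]
force: [0.3, -0.6, -0.1]
grip_width: 0.815
```

```bash
python3 - <<'E'
from h import *
o=r.get_obs(); print(o["tool_pos"],o["tcp_rot"].tolist() if hasattr(o["tcp_rot"],"tolist") else o["tcp_rot"])
d=rgb("wrist"); cv2.imwrite("pics/w1.png",d["frame"][:,:,::-1])
E
```

```text
[ 0.43897532 -0.23325278  0.12959751] [[0.000856234278549996, -0.00351253106386886, 0.9999934644728362], [-0.9999962333718557, 0.002604678416131513, 0.000865385723033872], [-0.0026077010874193426, -0.9999904388422292, -0.0035102876185260467]]
```

View pics/w1.png

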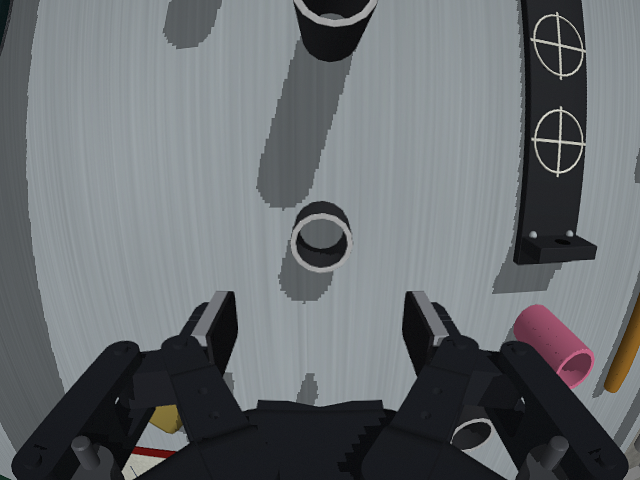

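The wrist view shows the 40 mm post's rim centred at about (322,243), between the fingers, and two marks at (559,45) and (559,141). I'll back-project these as a cross-check.

```bash
cat >> h.py <<'E'
def wback(d,o,uv,z):
    K=np.array(d["mtx"]);T=np.array(d["tool_from_camera"]);uv=np.atleast_2d(np.float64(uv))
    p=(uv-K[:2,2])/K[0,0]; th=np.linalg.norm(p,axis=1,keepdims=True); q=p/np.maximum(th,1e-9)*np.sin(th)
    c=np.c_[q[:,0],-q[:,1],-np.cos(th)]
    R=np.array(o["tcp_rot"])@T[:3,:3]; C=np.array(o["tool_pos"])+np.array(o["tcp_rot"])@T[:3,3]
    w=c@R.T; return C+w*((z-C[2])/w[:,2])[:,None]
def wproj(d,o,P):
    K=np.array(d["mtx"]);T=np.array(d["tool_from_camera"])
    R=np.array(o["tcp_rot"])@T[:3,:3]; C=np.array(o["tool_pos"])+np.array(o["tcp_rot"])@T[:3,3]
    c=(np.atleast_2d(P)-C)@R; v=np.c_[c[:,0],-c[:,1]]; n=np.linalg.norm(v,axis=1,keepdims=True)
    th=np.arctan2(n[:,0],-c[:,2])[:,None]; return v/np.maximum(n,1e-9)*th*K[0,0]+K[:2,2]
def fitcircle(d,o,p0,z,R,rng=.014,st=.0005,dark=None):
    "bright ring of radius R at height z: best centre"
    g=cv2.cvtColor(d["frame"],cv2.COLOR_RGB2GRAY).astype(np.float32); C=np.c_[np.cos(a),np.sin(a)]
    def s(p):
        def m(rr):
            q=wproj(d,o,np.c_[p+C*rr,0*a+z]).astype(np.float32)
            return cv2.remap(g,q[:,0].reshape(1,-1),q[:,1].reshape(1,-1),cv2.INTER_LINEAR).mean()
        return m(R)
    b=max((s(np.array(p0)+[x,y]),x,y) for x in np.arange(-rng,rng+1e-6,st) for y in np.arange(-rng,rng+1e-6,st))
    return np.array(p0)+b[1:],b[0]
E
python3 - <<'E'
from h import *
o=r.get_obs(); d=rgb("wrist")
print(wback(d,o,[322,243],.04), wback(d,o,[[559,45],[559,141]],.01))
print(fitcircle(d,o,[.44,-.234],.04,.019), fitcircle(d,o,[.6318,-.1584],.01,.0255),fitcircle(d,o,[.6297,-.0787],.01,.0255))
E
```

```text
[[ 0.44211886 -0.23726659  0.04      ]] [[ 0.63285414 -0.08182861  0.01      ]
 [ 0.63451785 -0.16169919  0.01      ]]
(array([ 0.4405, -0.2355]), np.float32(160.5989)) (array([ 0.6328, -0.1604]), np.float32(184.62744)) (array([ 0.6307, -0.0802]), np.float32(177.79001))
```

step_arm([
  [[0.07,0.0017,0.06,0.0015,0],[0.07,0.0017,0.1,0.0015,0],[0.07,0.0017,0.1236,0.0015,0],[0.07,0.0017,0.1236,0.0015,0],[0.02,0.0017,0.1236,0.0015,0]],
])

```text
t: 3.3
tool_pos: [0.4423, -0.2374, 0.0094]
tcp_rot: [[-0.001, 0.002, 1.0], [-1.0, -0.001, -0.001], [0.001, -1.0, 0.002]]
force: [0.8, -0.7, 0.4]
grip_width: 0.622
```

step_arm([
  [[0.02,0,0,0,0],[0.02,0,0,0,0],[0.02,0,0,0,0]],
])

```text
t: 3.68
tool_pos: [0.4422, -0.2372, 0.0095]
tcp_rot: [[-0.0, 0.002, 1.0], [-1.0, -0.002, -0.0], [0.002, -1.0, 0.002]]
force: [-2.7, -0.3, 12.4]
grip_width: 0.47
```

step_arm([
  [[0.02,0,-0.03,0,0],[0.02,0,-0.08,0,0],[0.02,-0.03,-0.08,0.06,0],[0.02,-0.055,-0.08,0.12,0],[0.02,-0.0775,-0.08,0.17,0]],
])

```text
t: 4.3
tool_pos: [0.6136, -0.158, 0.0892]
tcp_rot: [[-0.0, 0.002, 1.0], [-1.0, -0.001, -0.0], [0.001, -1.0, 0.002]]
force: [0.6, -1.9, -1.4]
grip_width: 0.47
```

```bash
python3 - <<'E'
from h import *
o=r.get_obs(); d=rgb("wrist"); cv2.imwrite("pics/w2.png",d["frame"][:,:,::-1]); p=o["tool_pos"]
print(p,o["grip_width"],np.round(o["force"],1))
print(fitcircle(d,o,p[:2],p[2]+.031,.019), fitcircle(d,o,[.6318,-.1584],.01,.0255),fitcircle(d,o,[.6297,-.0787],.01,.0255),fitcircle(d,o,[.6278,.002],.01,.0255))
E
```

```text
[ 0.61356628 -0.15804392  0.08921833] 0.4701781813320992 [ 0.6 -1.9 -1.4]
(array([ 0.61406628, -0.15504392]), np.float32(175.10165)) (array([ 0.6328, -0.1599]), np.float32(176.51562)) (array([ 0.6312, -0.0802]), np.float32(227.34097)) (array([6.29300000e-01, 1.04083409e-17]), np.float32(90.707596))
```

View pics/w2.png

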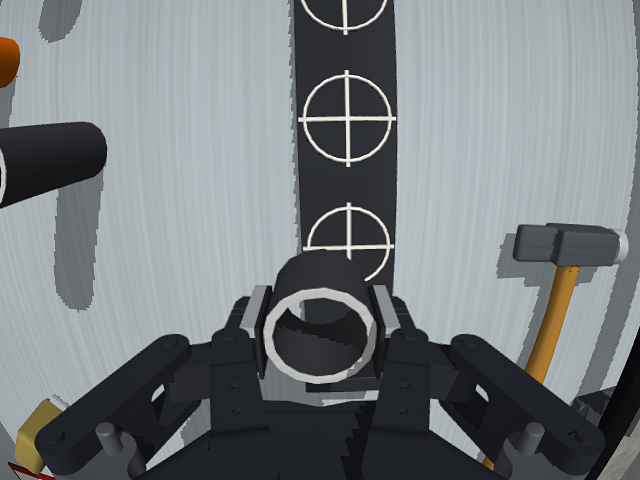

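The post is held upright in the jaws (rim near (320,335)) and mark 1 is at (349,247). I'll centre over the mark and lower.

step_arm([
  [[0.02,0.004,0,0.0186,0],[0.02,0.004,0.04,0.0186,0],[0.02,0.004,0.06,0.0186,0],[0.02,0.004,0.069,0.0186,0],[0.02,0.004,0.069,0.0186,0]],
])

```text
t: 4.97
tool_pos: [0.6304, -0.163, 0.0201]
tcp_rot: [[-0.0, 0.001, 1.0], [-1.0, -0.001, -0.0], [0.001, -1.0, 0.001]]
force: [-0.2, -0.6, -1.2]
grip_width: 0.468
```

```bash
python3 - <<'E'
from h import *
o=r.get_obs(); d=rgb("wrist"); cv2.imwrite("pics/w3.png",d["frame"][:,:,::-1]); p=o["tool_pos"]
print(p,o["grip_width"],np.round(o["force"],1))
print(fitcircle(d,o,p[:2],.05,.019), fitcircle(d,o,[.6318,-.1584],.01,.0255),fitcircle(d,o,[.6297,-.0787],.01,.0255),fitcircle(d,o,[.6278,.002],.01,.0255))
E
```

```text
[ 0.63044606 -0.16301648  0.02010166] 0.4684792905743989 [-0.2 -0.6 -1.2]
(array([ 0.63094606, -0.16101648]), np.float32(188.37073)) (array([ 0.6328, -0.1599]), np.float32(151.97525)) (array([ 0.6312, -0.0802]), np.float32(234.08684)) (array([ 0.6188, -0.012 ]), np.float32(5.870337))
```

View pics/w3.png

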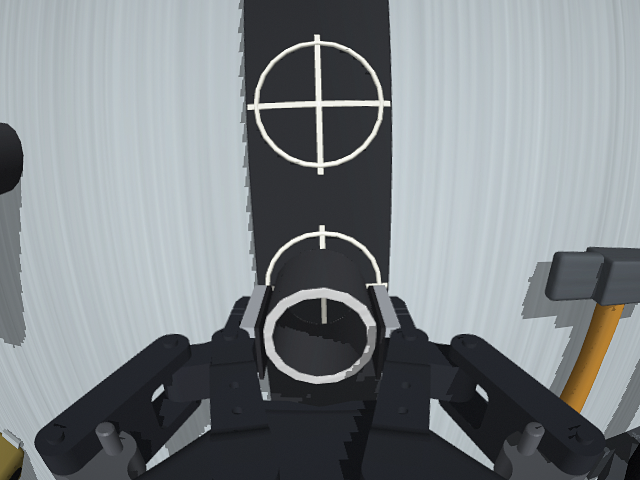

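step_arm([
  [[0.07,0,0,0,0],[0.07,0,0,0,0],[0.07,0,-0.02,0,0],[0.07,0,-0.06,0,0],[0.07,0,-0.11,0,0]],
])

```text
t: 5.65
tool_pos: [0.6296, -0.1626, 0.1294]
tcp_rot: [[-0.0, -0.001, 1.0], [-1.0, 0.001, -0.0], [-0.001, -1.0, -0.001]]
force: [1.2, -1.2, -0.6]
grip_width: 0.819
```

step_arm([
  [[0.07,-0.045,0,-0.035,0],[0.07,-0.09,0,-0.07,0],[0.07,-0.135,0,-0.105,0],[0.07,-0.18,0,-0.14,0],[0.07,-0.225,0,-0.172,0]],
])

```text
t: 6.28
tool_pos: [0.4569, 0.0634, 0.129]
tcp_rot: [[-0.0, 0.001, 1.0], [-1.0, 0.0, -0.0], [-0.0, -1.0, 0.001]]
force: [1.1, 1.3, 0.9]
grip_width: 0.819
```

step_arm([
  [[0.07,-0.02,0,-0.018,0],[0.07,-0.02,0,-0.018,0],[0.07,-0.02,0,-0.018,0]],
])

```text
t: 6.65
tool_pos: [0.4408, 0.0819, 0.1289]
tcp_rot: [[-0.0, 0.001, 1.0], [-1.0, -0.0, -0.0], [0.0, -1.0, 0.001]]
force: [-0.0, 0.1, -0.2]
grip_width: 0.82
```

```bash
python3 - <<'E'
from h import *
o=r.get_obs(); d=rgb("wrist"); cv2.imwrite("pics/w4.png",d["frame"][:,:,::-1]); p=o["tool_pos"]
print(p,o["grip_width"],np.round(o["force"],1))
print(fitcircle(d,o,[.4395,.0835],.06,.019), fitcircle(d,o,[.6278,.002],.01,.0255),fitcircle(d,o,[.6256,.0819],.01,.0255))
rgb("scene");cv2.imwrite("pics/s4.png",rgb("scene")["frame"][:,:,::-1])
E
```

```text
[0.44078573 0.08186137 0.12892515] 0.8202061748348318 [-0.   0.1 -0.2]
(array([0.4425, 0.0815]), np.float32(173.76416)) (array([6.28800000e-01, 1.04083409e-17]), np.float32(203.7778)) (array([0.6266, 0.0799]), np.float32(208.69864))
```

View pics/w4.png

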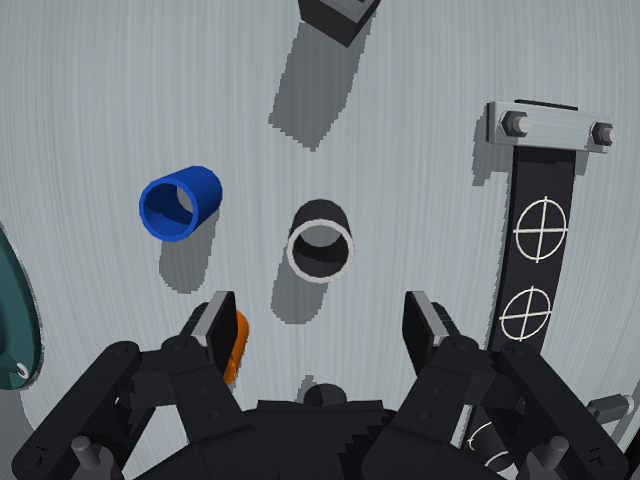

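View pics/s4.png

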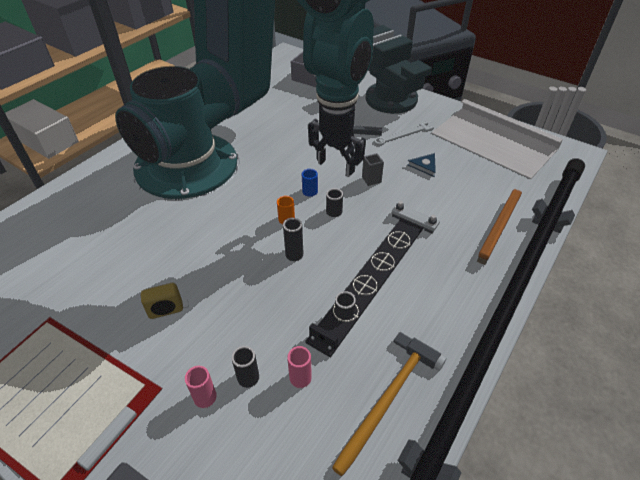

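The 40 mm post stands on the lug-end mark (scene 346,306). The 60 mm post's rim is at (320,241) in the wrist view, clear of the blue and orange look-alikes.

step_arm([
  [[0.065,0,0.05,0.001,0],[0.065,0,0.09,0.001,0],[0.065,0,0.107,0.001,0],[0.065,0,0.107,0.001,0],[0.02,0,0.107,0.001,0]],
])

```text
t: 7.42
tool_pos: [0.4418, 0.082, 0.0223]
tcp_rot: [[-0.0, 0.001, 1.0], [-1.0, -0.0, -0.0], [0.0, -1.0, 0.001]]
force: [-0.1, 0.7, 0.6]
grip_width: 0.563
```

step_arm([
  [[0.02,0,0,0,0],[0.02,0,0,0,0],[0.02,0,0,0,0]],
])

```text
t: 7.8
tool_pos: [0.4419, 0.082, 0.0228]
tcp_rot: [[-0.0, 0.002, 1.0], [-1.0, -0.0, -0.0], [0.0, -1.0, 0.002]]
force: [-1.2, -1.9, 6.1]
grip_width: 0.475
```

step_arm([
  [[0.02,0,-0.03,0,0],[0.02,0,-0.085,0,0],[0.02,0.03,-0.085,0.045,0],[0.02,0.06,-0.085,0.09,0],[0.02,0.09,-0.085,0.135,0]],
])

```text
t: 8.43
tool_pos: [0.5777, -0.0089, 0.1077]
tcp_rot: [[0.0, 0.002, 1.0], [-1.0, -0.0, 0.0], [0.0, -1.0, 0.002]]
force: [0.6, 0.4, -1.6]
grip_width: 0.478
```

step_arm([
  [[0.02,0.035,0,0.027,0],[0.02,0.074,0,0.053,0],[0.02,0.074,0,0.053,0],[0.02,0.074,0,0.053,0]],
])

```text
t: 8.93
tool_pos: [0.6288, -0.0817, 0.1069]
tcp_rot: [[-0.0, -0.0, 1.0], [-1.0, 0.0, -0.0], [-0.0, -1.0, -0.0]]
force: [0.6, 0.3, -2.0]
grip_width: 0.48
```

```bash
python3 - <<'E'
from h import *
o=r.get_obs(); d=rgb("wrist"); cv2.imwrite("pics/w5.png",d["frame"][:,:,::-1]); p=o["tool_pos"]
print(p,o["grip_width"],np.round(o["force"],1))
print(fitcircle(d,o,p[:2],p[2]+.036,.019), fitcircle(d,o,[.6297,-.0787],.01,.0255), fitcircle(d,o,[.6278,.002],.01,.0255),fitcircle(d,o,[.6256,.0819],.01,.0255))
E
```

```text
[ 0.6288236  -0.08167322  0.10691454] 0.47954901318597826 [ 0.6  0.3 -2. ]
(array([ 0.6293236 , -0.08217322]), np.float32(172.65181)) (array([ 0.6312, -0.0797]), np.float32(178.72868)) (array([6.29300000e-01, 1.04083409e-17]), np.float32(225.37271)) (array([0.6271, 0.0799]), np.float32(99.30459))
```

View pics/w5.png

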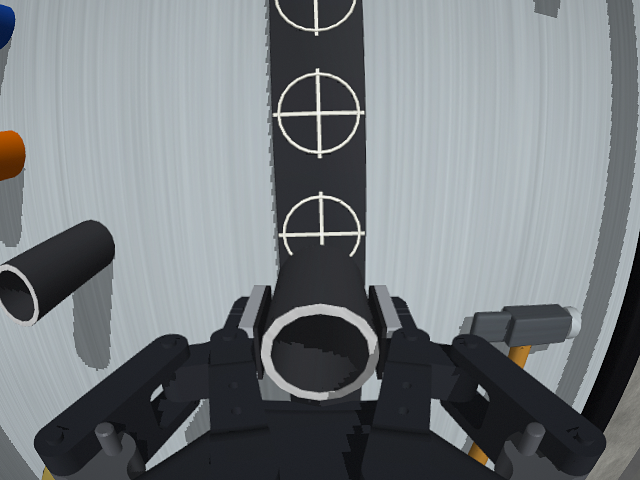

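The 60 mm post is held straight and lies about 2 mm off mark 2. I'll correct that, lower and release.

step_arm([
  [[0.02,-0.0022,0.02,0.0015,0],[0.02,-0.0022,0.05,0.0015,0],[0.02,-0.0022,0.065,0.0015,0],[0.02,-0.0022,0.0735,0.0015,0],[0.02,-0.0022,0.0735,0.0015,0]],
])

```text
t: 9.6
tool_pos: [0.6307, -0.0794, 0.0336]
tcp_rot: [[0.0, 0.001, 1.0], [-1.0, -0.0, 0.0], [0.0, -1.0, 0.001]]
force: [0.2, -0.0, -1.4]
grip_width: 0.483
```

step_arm([
  [[0.065,0,0,0,0],[0.065,0,0,0,0],[0.065,0,-0.02,0,0],[0.065,0,-0.06,0,0],[0.065,0,-0.11,0,0]],
])

```text
t: 10.22
tool_pos: [0.6301, -0.0795, 0.1441]
tcp_rot: [[-0.0, -0.001, 1.0], [-1.0, 0.0, -0.0], [-0.0, -1.0, -0.001]]
force: [0.9, -0.4, -0.2]
grip_width: 0.762
```

step_arm([
  [[0.065,0.055,0,-0.012,0],[0.065,0.11,0,-0.025,0.17],[0.065,0.165,0,-0.038,0.34],[0.065,0.22,0,-0.051,0.51],[0.065,0.275,0,-0.064,0.698]],
])

```text
t: 10.85
tool_pos: [0.566, -0.3564, 0.1436]
tcp_rot: [[-0.647, 0.001, 0.763], [-0.763, -0.0, -0.647], [-0.0, -1.0, 0.001]]
force: [0.6, 0.6, 0.2]
grip_width: 0.762
```

```bash
python3 - <<'E'
from h import *
o=r.get_obs(); d=rgb("wrist"); cv2.imwrite("pics/w6.png",d["frame"][:,:,::-1]); p=o["tool_pos"]
print(p,o["grip_width"],np.round(o["tcp_rot"],3))
c,s=fitcircle(d,o,[.5603,-.385],.08,.019);print(c,s)
dl=np.r_[c-p[:2],0];print(dl@np.array(o["tcp_rot"]))
E
```

```text
[ 0.56603355 -0.35642231  0.14362642] 0.7616689682244515 [[-0.647  0.001  0.763]
 [-0.763 -0.    -0.647]
 [-0.    -1.     0.001]]
[ 0.5618 -0.385 ] 164.67415
[2.45319989e-02 9.15503366e-06 1.52574071e-02]
```

View pics/w6.png

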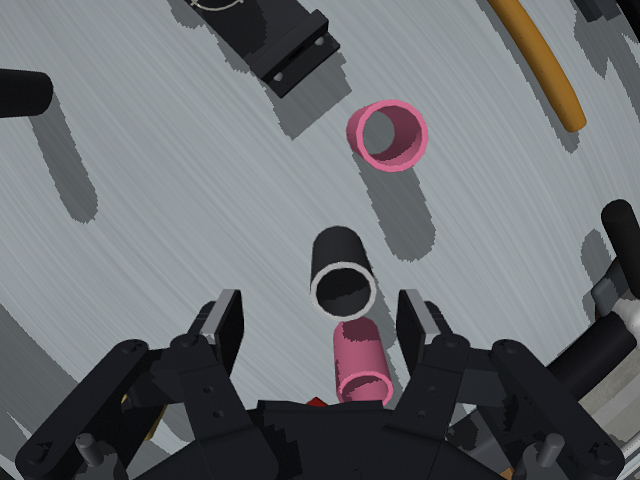

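The 80 mm post's rim is at (344,291) in the wrist view. The pink look-alikes at (393,135) and (363,388) lie outside the finger paths.

step_arm([
  [[0.065,0.0242,0,0.0153,0],[0.065,0.0242,0.03,0.0153,0],[0.065,0.0242,0.07,0.0153,0],[0.065,0.0242,0.1066,0.0153,0],[0.065,0.0242,0.1066,0.0153,0]],
])

```text
t: 11.52
tool_pos: [0.5616, -0.3819, 0.0346]
tcp_rot: [[-0.642, -0.003, 0.766], [-0.766, 0.003, -0.642], [-0.0, -1.0, -0.004]]
force: [0.8, 0.5, 0.5]
grip_width: 0.762
```

step_arm([
  [[0.02,0,0,0,0],[0.02,0,0,0,0],[0.02,0,0,0,0],[0.02,0,0,0,0]],
])

```text
t: 12.02
tool_pos: [0.5636, -0.3836, 0.0386]
tcp_rot: [[-0.642, 0.002, 0.766], [-0.766, -0.002, -0.642], [0.0, -1.0, 0.003]]
force: [-2.8, 0.9, 8.4]
grip_width: 0.492
```

step_arm([
  [[0.02,0,-0.04,0,0],[0.02,0,-0.09,0,0],[0.02,0,-0.14,0,0],[0.02,0,-0.14,0,0]],
])

```text
t: 12.52
tool_pos: [0.5642, -0.3841, 0.1815]
tcp_rot: [[-0.642, 0.006, 0.766], [-0.767, -0.005, -0.642], [0.0, -1.0, 0.008]]
force: [-0.5, -0.1, -4.7]
grip_width: 0.48
```

step_arm([
  [[0.02,-0.048,0,-0.0283,-0.14],[0.02,-0.096,0,-0.0566,-0.28],[0.02,-0.144,0,-0.0849,-0.42],[0.02,-0.192,0,-0.1132,-0.56],[0.02,-0.24,0,-0.1415,-0.698]],
])

```text
t: 13.15
tool_pos: [0.6082, -0.1062, 0.176]
tcp_rot: [[0.005, -0.001, 1.0], [-1.0, 0.0, 0.005], [-0.0, -1.0, -0.001]]
force: [0.5, -1.0, -4.1]
grip_width: 0.483
```

```bash
python3 - <<'E'
from h import *
o=r.get_obs(); print(o["tool_pos"],o["grip_width"],np.round(o["tcp_rot"],3))
E
```

```text
[ 0.60821662 -0.10622607  0.17604049] 0.4828839969205465 [[ 0.005 -0.001  1.   ]
 [-1.     0.     0.005]
 [-0.    -1.    -0.001]]
```

step_arm([
  [[0.02,-0.055,0,0.01,0],[0.02,-0.1067,0,0.0203,0],[0.02,-0.1067,0.03,0.0203,0],[0.02,-0.1067,0.06,0.0203,0],[0.02,-0.1067,0.06,0.0203,0]],
])

```text
t: 13.78
tool_pos: [0.6271, -0.001, 0.1144]
tcp_rot: [[0.001, -0.004, 1.0], [-1.0, 0.001, 0.001], [-0.001, -1.0, -0.004]]
force: [-0.4, 0.2, -2.8]
grip_width: 0.482
```

```bash
python3 - <<'E'
from h import *
o=r.get_obs(); d=rgb("wrist"); cv2.imwrite("pics/w7.png",d["frame"][:,:,::-1]); p=o["tool_pos"]
print(p,o["grip_width"],np.round(o["tcp_rot"],3))
print(fitcircle(d,o,p[:2],p[2]+.0414,.019), fitcircle(d,o,[.6278,.002],.01,.0255),fitcircle(d,o,[.6256,.0819],.01,.0255))
E
```

```text
[ 0.62706357 -0.00104475  0.11440276] 0.4819137533158972 [[ 0.001 -0.004  1.   ]
 [-1.     0.001  0.001]
 [-0.001 -1.    -0.004]]
(array([ 0.62856357, -0.00304475]), np.float32(144.22502)) (array([6.28800000e-01, 1.04083409e-17]), np.float32(175.45146)) (array([0.6271, 0.0799]), np.float32(226.18059))
```

View pics/w7.png

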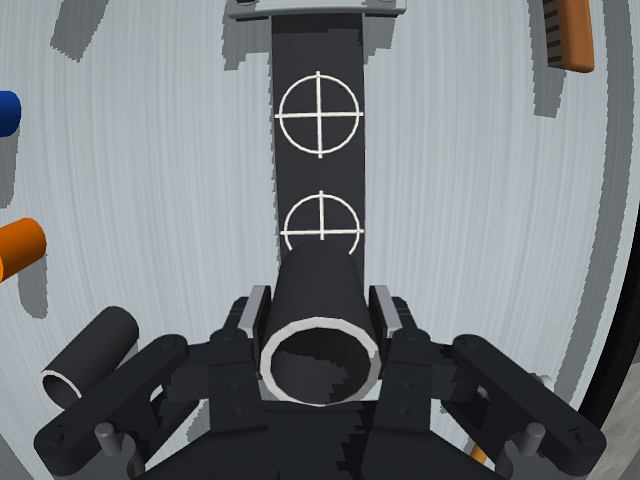

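The 80 mm post is held straight and is about 3 mm short of mark 3 (321,232). I'll correct, lower and release.

step_arm([
  [[0.02,-0.0028,0.02,0.0006,0],[0.02,-0.0028,0.045,0.0006,0],[0.02,-0.0028,0.058,0.0006,0],[0.02,-0.0028,0.0652,0.0006,0],[0.02,-0.0028,0.0652,0.0006,0]],
])

```text
t: 14.45
tool_pos: [0.6295, 0.0013, 0.0518]
tcp_rot: [[0.0, 0.0, 1.0], [-1.0, -0.0, 0.0], [0.0, -1.0, 0.0]]
force: [-0.8, -0.0, -3.0]
grip_width: 0.486
```

step_arm([
  [[0.065,0,0,0,0],[0.065,0,0,0,0],[0.065,0,-0.02,0,0],[0.065,0,-0.06,0,0],[0.065,0,-0.11,0,0]],
])

```text
t: 15.08
tool_pos: [0.6289, 0.0014, 0.1625]
tcp_rot: [[0.0, -0.001, 1.0], [-1.0, 0.0, 0.0], [-0.0, -1.0, -0.001]]
force: [1.8, 0.6, -0.1]
grip_width: 0.761
```

step_arm([
  [[0.065,0.02,-0.02,-0.045,0],[0.065,0.045,-0.02,-0.09,0],[0.065,0.07,-0.02,-0.14,0],[0.065,0.093,-0.02,-0.183,0],[0.065,0.093,-0.02,-0.183,0]],
])

```text
t: 15.7
tool_pos: [0.4443, -0.0925, 0.1822]
tcp_rot: [[-0.002, 0.001, 1.0], [-1.0, -0.001, -0.002], [0.001, -1.0, 0.001]]
force: [0.2, 0.7, 0.0]
grip_width: 0.757
```

```bash
python3 - <<'E'
from h import *
o=r.get_obs(); d=rgb("wrist"); cv2.imwrite("pics/w8.png",d["frame"][:,:,::-1]); p=o["tool_pos"]
print(p,o["grip_width"],np.round(o["tcp_rot"],3))
print(fitcircle(d,o,[.446,-.092],.1,.019))
cv2.imwrite("pics/s8.png",cv2.resize(rgb("scene")["frame"][150:400,220:460,::-1],None,fx=2.4,fy=2.4))
E
```

```text
[ 0.44432965 -0.0925439   0.18224696] 0.7574263712428522 [[-0.002  0.001  1.   ]
 [-1.    -0.001 -0.002]
 [ 0.001 -1.     0.001]]
(array([ 0.447, -0.091]), np.float32(181.00264))
```

View pics/w8.png

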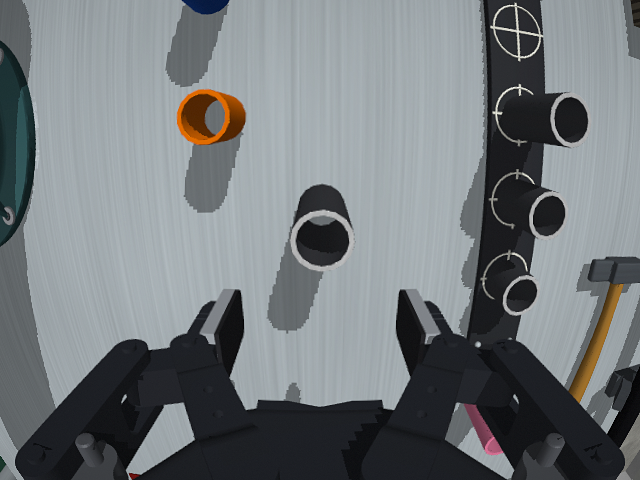

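View pics/s8.png

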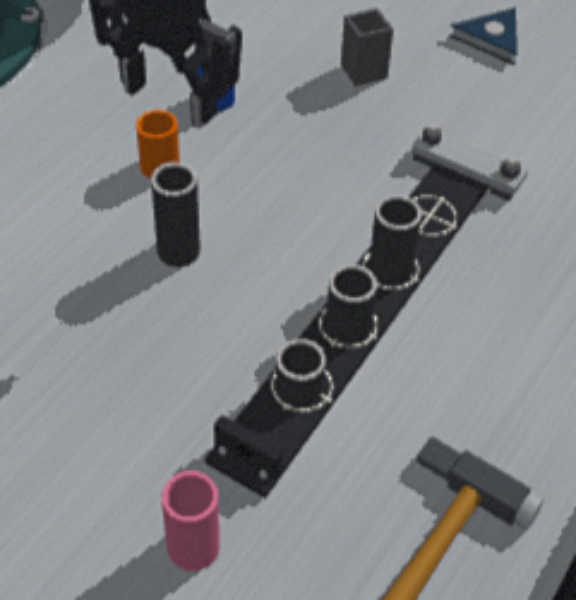

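Three posts stand upright in order on marks 1 to 3. The 100 mm post's rim is at (322,239), between the fingers.

step_arm([
  [[0.065,-0.001,0.04,0.0022,0],[0.065,-0.001,0.08,0.0022,0],[0.065,-0.001,0.127,0.0022,0],[0.065,-0.001,0.127,0.0022,0],[0.065,-0.001,0.127,0.0022,0]],
])

```text
t: 16.42
tool_pos: [0.4498, -0.0908, 0.0557]
tcp_rot: [[0.001, 0.001, 1.0], [-1.0, -0.0, 0.001], [0.0, -1.0, 0.001]]
force: [0.5, -0.2, 0.3]
grip_width: 0.758
```

step_arm([
  [[0.02,0,0,0,0],[0.02,0,0,0,0],[0.02,0,0,0,0],[0.02,0,0,0,0]],
])

```text
t: 16.92
tool_pos: [0.4492, -0.0911, 0.056]
tcp_rot: [[0.0, 0.002, 1.0], [-1.0, -0.001, 0.0], [0.001, -1.0, 0.002]]
force: [-4.5, -0.2, 12.4]
grip_width: 0.488
```

step_arm([
  [[0.02,0,-0.05,0,0],[0.02,0,-0.1,0,0],[0.02,-0.05,-0.14,0.02,0],[0.02,-0.1,-0.14,0.055,0],[0.02,-0.14,-0.14,0.1,0]],
])

```text
t: 17.55
tool_pos: [0.5493, 0.0512, 0.1964]
tcp_rot: [[0.001, 0.003, 1.0], [-1.0, -0.0, 0.001], [0.0, -1.0, 0.003]]
force: [1.5, -1.9, -4.5]
grip_width: 0.487
```

step_arm([
  [[0.02,-0.018,0,0.045,0],[0.02,-0.033,0,0.08,0],[0.02,-0.033,0,0.08,0],[0.02,-0.033,0.05,0.08,0],[0.02,-0.033,0.05,0.08,0]],
])

```text
t: 18.18
tool_pos: [0.6259, 0.0822, 0.1423]
tcp_rot: [[0.0, -0.006, 1.0], [-1.0, -0.0, 0.0], [0.0, -1.0, -0.006]]
force: [-1.0, -0.6, -3.7]
grip_width: 0.481
```

```bash
python3 - <<'E'
from h import *
o=r.get_obs(); d=rgb("wrist"); cv2.imwrite("pics/w9.png",d["frame"][:,:,::-1]); p=o["tool_pos"]
print(p,o["grip_width"],np.round(o["tcp_rot"],3))
print(fitcircle(d,o,p[:2],p[2]+.045,.019),fitcircle(d,o,[.6256,.0819],.01,.0255))
E
```

```text
[0.62590951 0.08215056 0.14234857] 0.48096461369931387 [[ 0.    -0.006  1.   ]
 [-1.    -0.     0.   ]
 [ 0.    -1.    -0.006]]
(array([0.62790951, 0.08365056]), np.float32(143.9803)) (array([0.6271, 0.0799]), np.float32(161.37617))
```

View pics/w9.png

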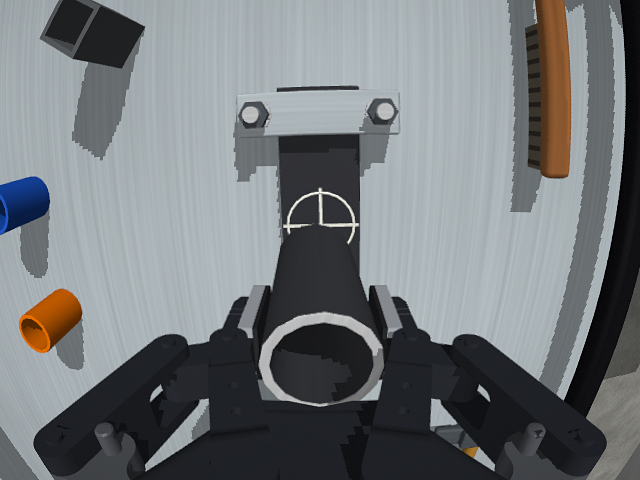

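The 100 mm post is held straight over mark 4 (321,226). I'll make a small correction and lower.

step_arm([
  [[0.02,0.0025,0.025,0,0],[0.02,0.0025,0.05,0,0],[0.02,0.0025,0.068,0,0],[0.02,0.0025,0.074,0,0],[0.02,0.0025,0.074,0,0]],
])

```text
t: 18.85
tool_pos: [0.629, 0.0798, 0.0718]
tcp_rot: [[0.0, 0.001, 1.0], [-1.0, 0.0, 0.0], [-0.0, -1.0, 0.001]]
force: [0.0, -0.2, -3.9]
grip_width: 0.481
```

```bash
python3 - <<'E'
from h import *
o=r.get_obs(); d=rgb("wrist"); cv2.imwrite("pics/w10.png",d["frame"][:,:,::-1]); p=o["tool_pos"]
print(p,o["grip_width"],o["force"])
print(fitcircle(d,o,p[:2],p[2]+.044,.019),fitcircle(d,o,[.6256,.0819],.01,.0255))
E
```

```text
[0.6290484  0.07976925 0.07182954] 0.48090108363969564 [ 0.03898989 -0.22456585 -3.8762029 ]
(array([0.6305484 , 0.08076925]), np.float32(154.3453)) (array([0.6271, 0.0799]), np.float32(164.08736))
```

step_arm([
  [[0.02,0,0,-0.0028,0],[0.02,0,0.0054,-0.0028,0],[0.02,0,0.0054,-0.0028,0]],
])

```text
t: 19.27
tool_pos: [0.6254, 0.08, 0.0657]
tcp_rot: [[0.001, 0.0, 1.0], [-1.0, 0.0, 0.001], [-0.0, -1.0, 0.0]]
force: [-5.5, 0.7, 8.0]
grip_width: 0.486
```

Contact is confirmed by +8 N, so the post is seated. I'll release and withdraw.

step_arm([
  [[0.065,0,0,0,0],[0.065,0,0,0,0],[0.065,0,0,0,0],[0.065,0,-0.03,0,0],[0.065,0,-0.08,0,0]],
])

```text
t: 19.9
tool_pos: [0.6248, 0.0798, 0.1446]
tcp_rot: [[0.0, -0.003, 1.0], [-1.0, -0.0, 0.0], [0.0, -1.0, -0.003]]
force: [1.0, 0.2, -0.1]
grip_width: 0.763
```

step_arm([
  [[0.065,0,-0.06,0,0],[0.065,0,-0.06,-0.06,0],[0.065,0.04,-0.06,-0.11,0],[0.065,0.08,-0.06,-0.16,0],[0.065,0.12,-0.06,-0.2,0]],
])

```text
t: 20.52
tool_pos: [0.424, -0.0408, 0.2051]
tcp_rot: [[0.001, 0.001, 1.0], [-1.0, -0.0, 0.001], [0.0, -1.0, 0.001]]
force: [0.8, -0.8, 0.3]
grip_width: 0.762
```

```bash
python3 - <<'E'
from h import *
from scipy.optimize import minimize
o=r.get_obs(); print(o["t"],o["tool_pos"])
D={c:rgb(c) for c in("scene","side","wrist")}
for c in D: cv2.imwrite(f"pics/f_{c}.png",D[c]["frame"][:,:,::-1])
mk=[(.6323,-.159),(.6302,-.0794),(.6282,.001),(.626,.081)]
for m,h in zip(mk,(.04,.06,.08,.1)):
    out=[]
    for c in("scene","side"):
        g=cv2.cvtColor(D[c]["frame"],cv2.COLOR_RGB2GRAY).astype(np.float32)
        C=np.c_[np.cos(a),np.sin(a)]*.019
        def s(p):
            q=proj(D[c],np.c_[p+C,0*a+.01+h]).astype(np.float32)
            return cv2.remap(g,q[:,:1].copy(),q[:,1:].copy(),cv2.INTER_LINEAR).mean()
        b=max((s(np.array(m)+[x,y]),x,y) for x in np.arange(-.014,.0141,.0005) for y in np.arange(-.014,.0141,.0005)); out.append(np.round(np.array(b)*[1,1000,1000],1).tolist())
    print(h,out,"wrist",fitcircle(D["wrist"],o,m,h+.01,.019)[0]-m)
E
```

```text
20.525 [ 0.42401866 -0.0408443   0.20506393]
0.04 [[148.1, -3.0, -1.5], [144.3, -0.5, -1.5]] wrist [0.001  0.0005]
0.06 [[146.3, -0.5, 0.0], [151.4, 2.0, -1.0]] wrist [0.0025 0.001 ]
0.08 [[147.9, -1.0, -1.5], [155.9, 2.0, -3.5]] wrist [ 0.0025 -0.0005]
0.1 [[147.7, -4.5, 1.0], [159.1, -1.5, -1.0]] wrist [-0.0015  0.001 ]
```

View pics/f_scene.png

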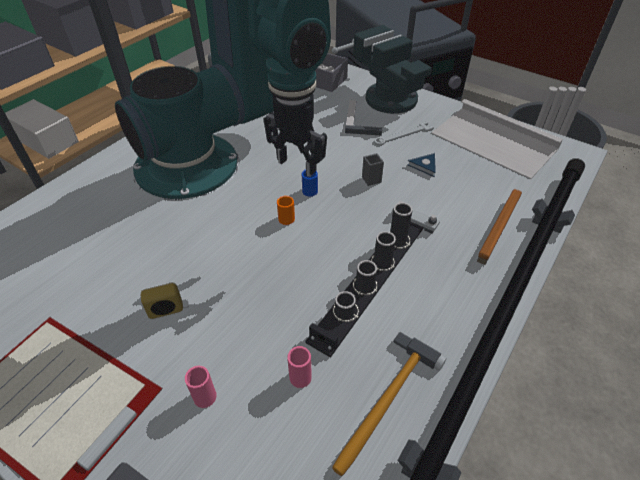

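View pics/f_side.png

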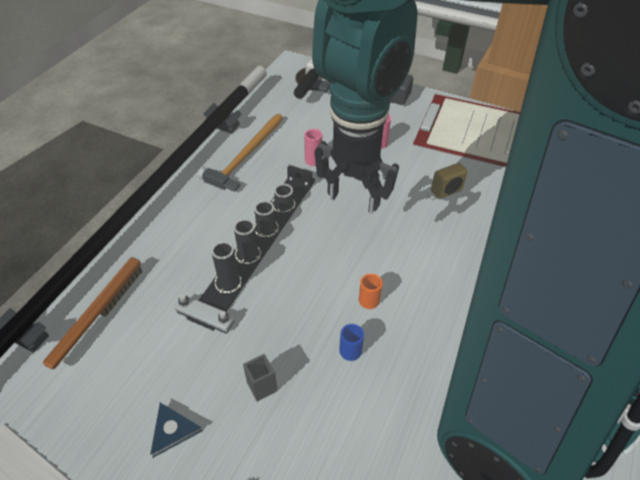

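Both views show the four posts upright in order on the marks, all within about 5 mm. The offcut is unmoved and the arm is clear, so I'm handing in.

```bash
python3 -c "
from rig import r
print(r.finish_job())"
```

```text
the job is handed in; nothing more can be done
None
```

The four posts are on the bar's chalk marks in order of height: 40, 60, 80 and 100 mm from the lug to the clamp. I handed the job in at about 20.6 s of the 106 s allowed; no verdict was reported.

- **Position:** in the last check, all three cameras put every post's rim within about 5 mm of its mark, against the 12 mm limit. The cameras disagreed with each other by up to about 4 mm. The largest offset was 4.6 mm, for the 100 mm post in the scene view; the wrist camera put that post within 2 mm.
- **Standing:** all four look upright and separate in the scene and side pictures. I judged this by eye and did not measure tilt. The 80 mm post was let go about 3 mm above the bar and landed upright.
- **Other things:** the offcut and the look-alikes are where they were. The gripper is open and clear of everything, at z = 0.205 m. The highest force readings between moves were about 13 N, all while gripping; peaks within a move were not recorded.

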